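# Set the dish press with the outer coarse ring and lock it

## Task

Close the bench press on the dish: turn only its outer coarse ring clockwise until the spring-loaded rubber pad bears on the dish with about 12 newtons, feeling for the contact, and leave the smaller fine knob in the middle of the ring as it is set. Then swing the lock lever right over to lock the press, and let go. Do not overload the dish, and leave the things standing round the press where they are.

Things in the scene. Friction and masses are not known exactly. Their poses are not given: they have to be found in the camera images.
- press: bench press fixed to the worktop: grey base 147 x 84 x 12 mm, a column at its back end, an arm over the dish. Origin on the worktop under the press axis; z up, +x from axis to column (away from the robot), y to the left of that. Column and arm: 46 to 50 mm wide, top at z = 122 mm, x = -35 to +100 mm. The dish lies in a nest ring on the base under the axis
- ring_center (a point): centre of the outer coarse ring, on the upright press axis and at half the ring's height: black knurled ring, 52 mm across, 16 mm high, underside 126 mm and top 142 mm above the worktop (4 mm free below it)
- coarse_ring (a joint): angle of the coarse ring, rad: 0 at the start, grows clockwise seen from above, to 4.2 at most. Each rad lowers the carriage by 6 mm (rack drive). It stays where it is left: turning it free takes a steady 0.14 N m; each newton of pad force adds 0.006 N m (12 N: 0.21 N m in all)
- fine_knob (a joint): angle of the inner fine knob, rad, clockwise from above; already set, starts anywhere from -1 to 1; turns very easily (0.008 N m)
- fine_mark (a point): index mark on top of the inner fine knob, 13 mm from the axis: black knob 30 mm across that stands up out of the ring from 143 to 162 mm above the worktop
- carriage: aluminium block 44 x 40 x 12 mm under the arm, lowered by the coarse ring; origin at its centre. It carries a sleeve screwed in differently each time and in that the rubber pad (28 mm across, spring 5 N per mm, 6 mm stroke). The pad's free underside is 49.5 to 56 mm below the origin, not known beforehand: it starts 6 to 12.5 mm above the dish
- dish: white lidded culture dish, 62 mm across, 18 mm high over its flat lid, loose in the nest; origin at the centre of its underside, which is 12 mm above the worktop. It bears 25 N at most
- lock_lever (a joint): angle of the lock lever, rad: starts at 0 to 0.2 (open, pointing to the press's -y side, the right), grows counter-clockwise seen from above (tip moving to the press's +x, the back) to its stop at 1.25 (locked); stiff, 0.08 N m. Its upright pivot is on the column top at x = 78, y = 0 mm of the press
- lever_tip (a point): centre of the 17 mm ball at the end of the lock lever, 50 mm from its pivot, 134 mm above the worktop; the steel bar between is 9 mm wide and spans 128 to 140 mm above the worktop, its hub is 20 mm across and 22 mm high
- blower: dark rubber dust blower 107 mm long, lying some way left of the press; origin under its middle; leave alone
- buffer_bottle: small white bottle with a screw cap, 34 mm across, 65 mm high, standing left of the press; origin under its middle; leave alone
- forceps: steel forceps 129 mm long, lying left of the press; origin under their middle; leave alone
Things that resemble listed ones, but are neither listed nor needed, are in the scene too. What is shaped like the dish but yellow is not meant.

How it is judged:
By the outcome, as a careful person would: the job done as asked, in the order asked, and still so for the second after the job is handed in, with the robot touching nothing.
It also fails if it takes over 72 s, if anything falls off the work surface, if the arm or the gripper's body presses on something with over 40 N, if the wrist force passes 120 N, or if a joint passes its speed limit or range.

## Robot

A 6-joint arm with a two-finger parallel gripper is mounted at the origin on a cart in front of the work surface, level with it; the furniture and walls round the work are solid. World frame = base frame: x ahead of the robot, y to its left, z up, the work surface at z = 0. Lengths are in m, angles in degrees, forces in N, time in s.
With the tool pointing down it reaches from about 0.4 to 0.825 m from the base axis. Payload 7 kg.
Tool frame: the origin (TCP) lies on the centre line of the jaws, within the pads' length; the fingertips stand 19 mm ahead of it and the grasp point (between the pads) is the TCP (r.tip_extent is the distance from the TCP to the fingertips, in m); z points along the fingers, y is the line along which they close (so a half turn about z gives the same grasp; the last joint's range is limited). The gripper opens to 88 mm and grips with 3 to 60 N. Pads are 19 mm wide; open, the fingers measure 130 mm over their backs; the gripper's body (78 mm by 193 mm) begins 47 mm behind the grasp point.
Start: joints at [-57.405, 20.546, 0.682, 0, -70.136, -16.507], TCP at [0.187, -0.649, 0.246] pointing down, gripper open.
Joint ranges: [-176.03, 176.03], [-82.01, 121.73], [-58.28, 71.71], [-173.87, 95.51], [-174.79, -0.11], [-173.66, 173.66]. Speed limits (degrees/s): [136.94, 136.94, 172.46, 180, 180, 180].

## Interface

Orientations are given as [roll, pitch, yaw] about the fixed x, y, z axes, in that order (R = Rz(yaw) Ry(pitch) Rx(roll)).
In Python, from plant import r gives the robot as it stands. The module is installed in compiled form; this text tells all that it offers.
- The arm moves only by the tool jog_arm, never from a script. Its argument "deltas" is a list that holds one entry, the list of rows, each a list of 5 numbers: the opening, from -1 (shut) to 1 (fully open), then the shift along the world's x, y, z in cm, then the turn about the world's z in rad. In form: [[[claw, dx, dy, dz, turn], ...]]. A call has 1 to 8 rows; each row shifts and turns the commanded pose from where the row before left it; what a row does not reach is not made up. A row lasts 1/8 s, in which the tool goes at most 62.5 mm and 10.7 degrees, less where a joint would pass 70% of its speed; a pose out of reach is approached as far as the arm can. A call with a gripper value outside its range is refused whole. The fingers move at their own pace and stop on an object; "force" is the grip in N (left out, the last holds). Time passes only in rows, so rows that do not move let the fingers close. It gives the time, the measured TCP pose, the force, the opening and the grip force at its end, in the units of the state.
- r.get_state(): the state, without advancing time (a new reading comes with each control period).
- r.capture(name): name is "side" or "top"; returns the picture (384x512x3 uint8, blue, green, red); there is no depth.
- r.camera_info(name): a dict with "fx", "fy", "cx", "cy" (pixels), "view" (4x4, takes a point from world to camera coordinates). Camera axes: x right, y up, looking along -z (the intrinsics and any distortion apply to the point x, -y, -z); pixel columns grow to the right and rows downward; lengths in m; the calibration is good to about 2 mm. A picture is of the moment at which its call begins. camera_info takes no time and is no camera call.
- r.close_job(): hands the job in; it is judged then, once.
The state is a dict: "time_s": time; "joints": joint angles; "qd": joint speeds; "joint_torque": joint torques, N m; "tcp_pos": TCP position; "eef_rot": TCP orientation; "contact_force": force on the tool from outside, world axes, zero at the start; "moment": the same for the moment, N m; "gripper_width": finger opening in m; "gripper_force": force on a finger pad.
Only numpy, scipy, OpenCV 4.12 (cv2) and the standard library are available. Lean on these libraries where they do the work, as an engineer would, in place of code of your own. Each camera call takes 0.05 s, during which the arm holds its last target. There are 200 camera calls.

## Working session

There is one attempt and no reset: what is moved stays moved. The work goes in short steps, Python scripts to look and compute and a tool call to move; the robot and the scene stay as the last step left them, time stands still between calls to the robot, and variables do not carry over. Pictures are saved under pics/ and viewed, at most 10 in all, crops included, and the job is handed in when it is done.

Besides the shell and the picture viewer there is one more tool, called after ">>>" as name(argument=value, ...), one argument or row to a line, values as JSON. jog_arm: Moves the arm, as the interface text tells. Its arguments: {"type":"object","properties":{"deltas":{"type":"array"},"force":{"type":"number"}},"required":["deltas"]}

```bash
mkdir -p pics; python3 - <<'E'
from plant import r
import cv2
for n in("side","top"):
    cv2.imwrite(f"pics/{n}0.png",r.capture(n)); i=r.camera_info(n); print(n,{k:(v if k!='view' else __import__('numpy').round(v,4).tolist()) for k,v in i.items()})
print(r.get_state())
E
```

```text
side {'fx': 446.0995322591586, 'fy': 446.0995322591586, 'cx': 251.22891190534438, 'cy': 195.78076295977593, 'view': [[0.9557, -0.2944, 0.0033, -0.5229], [0.1438, 0.4766, 0.8673, -0.1136], [-0.2569, -0.8284, 0.4978, -0.882], [0.0, 0.0, 0.0, 1.0]]}
top {'fx': 471.32696212691735, 'fy': 471.32696212691735, 'cx': 260.7074569398743, 'cy': 199.6984229913821, 'view': [[-0.0109, -0.9999, -0.0043, -0.1078], [0.9908, -0.0114, 0.1345, -0.4949], [-0.1346, -0.0028, 0.9909, -0.9912], [0.0, 0.0, 0.0, 1.0]]}
{'time_s': 0.1, 'joints': array([-5.74034004e+01,  2.05848644e+01,  6.41287343e-01, -1.67190392e-02,
       -7.01347248e+01, -1.65074461e+01]), 'qd': array([-0.00502763, -0.07666902,  0.20181629,  0.01007865,  0.0944173 ,
        0.06284565]), 'joint_torque': array([-1.82275104e-03, -5.84161985e+01,  2.93749988e+01,  7.01552108e+00,
        1.01511955e-02, -2.62691015e-05]), 'tcp_pos': array([ 0.18694281, -0.64819821,  0.24476459]), 'eef_rot': array([ 1.79920459e+02, -7.18029806e-03, -1.63916533e+02]), 'contact_force': array([ 0.44014506, -0.15893219,  0.06486965]), 'moment': array([-0.03160521, -0.02522109,  0.01159836]), 'gripper_force': 0.0, 'gripper_width': 0.08736403701686934}
```

View pics/side0.png

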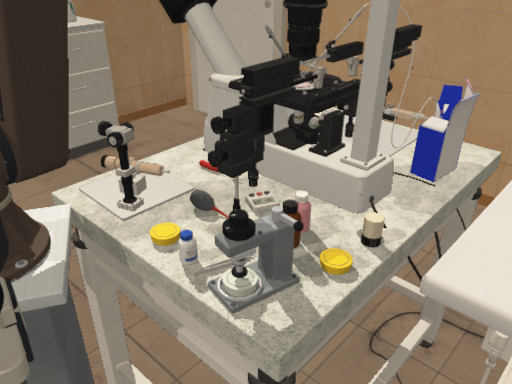

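View pics/top0.png

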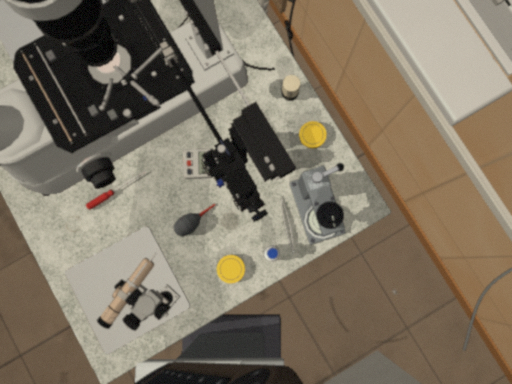

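Side view: the press is at about (245,260), its ring at (238,225). Top view: the press is at (320,205), the ring at (330,213) and the lever ball near (340,167). The yellow dishes are decoys; the white dish sits under the press axis. Next I'll enlarge both views.

```bash
python3 - <<'E'
import cv2,numpy as np
t=cv2.imread("pics/top0.png")[150:250,250:370]; s=cv2.imread("pics/side0.png")[170:310,170:310]
a=cv2.resize(t,None,fx=4.8,fy=4.8,interpolation=cv2.INTER_CUBIC)[:480,:]
b=cv2.resize(s,(590,590),interpolation=cv2.INTER_CUBIC)
cv2.imwrite("pics/tc.png",a);cv2.imwrite("pics/sc.png",b)
E
```

```text
(no output)
```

View pics/tc.png

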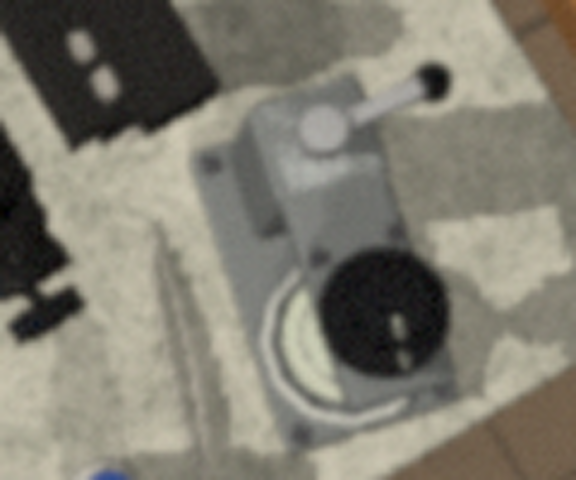

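View pics/sc.png

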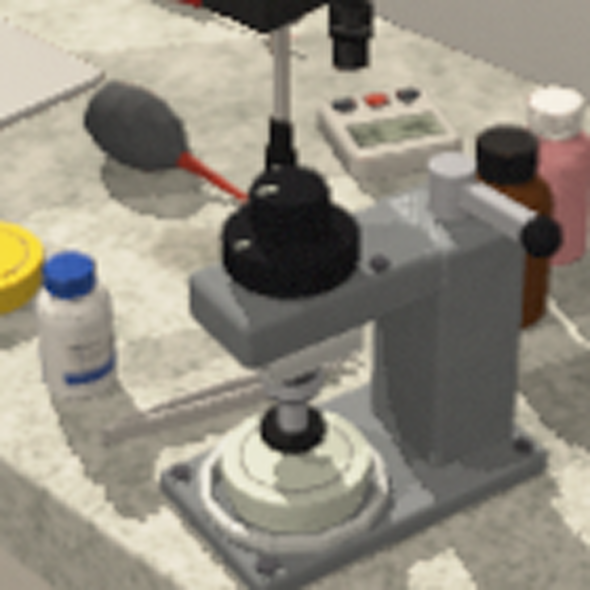

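```bash
cat >h.py <<'E'
from plant import r
import cv2,numpy as np
I={n:r.camera_info(n) for n in("side","top")}
def ray(n,p):
    i=I[n];V=np.array(i["view"]);R=V[:3,:3]
    d=R.T@np.array([(p[0]-i["cx"])/i["fx"],-(p[1]-i["cy"])/i["fy"],-1.])
    return -R.T@V[:3,3],d/np.linalg.norm(d)
def plane(n,p,z):
    o,d=ray(n,p);return o+d*(z-o[2])/d[2]
def tri(a,b):
    (o,d),(q,e)=ray("top",a),ray("side",b)
    s=np.linalg.lstsq(np.c_[d,-e],q-o,rcond=None)[0]
    A,B=o+d*s[0],q+e*s[1];return (A+B)/2,np.linalg.norm(A-B)*1e3
def proj(n,X):
    i=I[n];c=np.array(i["view"])@np.r_[X,1];return np.array([i["cx"]+i["fx"]*c[0]/-c[2],i["cy"]-i["fy"]*c[1]/-c[2]])
def dark(n,img,box,th=60):
    x,y,w,h=box;m=(img[y:y+h,x:x+w].max(2)<th).astype(np.uint8)
    c=max(cv2.findContours(m,0,1)[0],key=cv2.contourArea);return c.reshape(-1,2)+[x,y],m
E
python3 - <<'E'
from h import *
np.set_printoptions(precision=4,suppress=True)
t=cv2.imread("pics/top0.png");s=cv2.imread("pics/side0.png")
c,_=dark("top",t,(312,198,36,36));rt=cv2.fitEllipse(c);print("ring top",rt,cv2.boundingRect(c))
b,_=dark("top",t,(333,160,14,14));bt=cv2.minEnclosingCircle(b.astype(np.float32));print("ball top",bt)
c2,_=dark("side",s,(218,205,42,38));print("ring side",cv2.boundingRect(c2))
b2,_=dark("side",s,(290,218,16,16));bs=cv2.minEnclosingCircle(b2.astype(np.float32));print("ball side",bs)
T=tri(bt[0],bs[0]);print("ball",T)
P=plane("top",rt[0],.138);print("ring",P)
for z in(.126,.134,.142): print(z,proj("side",np.r_[P[:2],z]))
# hub top: top crop (323,128), side crop (452,172)
hub=tri((250+323/4.8,150+128/4.8),(170+452*140/590,170+172*140/590));print("hub",hub)
H=hub[0];d=H[:2]-P[:2];print("d",np.linalg.norm(d),np.degrees(np.arctan2(d[1],d[0])))
l=T[0][:2]-H[:2];print("lev",np.linalg.norm(l),np.degrees(np.arctan2(l[1],l[0])))
# base bottom corners screws in top crop: left-back(211,162) left-front(302,433) right-front(440,392)
S=[plane("top",(250+u/4.8,150+v/4.8),.012)[:2] for u,v in((211,162),(302,433),(440,392))]
e=S[0]-S[1];print("yaw base",np.degrees(np.arctan2(e[1],e[0])),S)
# side bounding rows of ring silhouette -> left/right extremes
L=c2[c2[:,0].argmin()],c2[c2[:,0].argmax()];print(L)
for yy in range(215,243,2):
    q=c2[abs(c2[:,1]-yy)<1]; print(yy,q[:,0].min(),q[:,0].max(),end=' | ')
E
```

```text
ring top ((329.5481262207031, 214.27284240722656), (25.07223129272461, 25.751672744750977), 86.7586669921875) (317, 202, 26, 26)
ball top ((340.0, 166.5), 2.6926822662353516)
ring side (223, 205, 32, 36)
ball side ((297.5, 226.0), 5.2202534675598145)
ball (array([ 0.5436, -0.2708,  0.1329]), np.float64(2.0110618146212533))
ring [ 0.4494 -0.2468  0.138 ]
0.126 [238.8231 230.8367]
0.134 [238.7713 226.767 ]
0.142 [238.7189 222.6524]
hub (array([ 0.5237, -0.2251,  0.1383]), np.float64(0.06988095179808684))
d 0.0774751875450766 16.329589839470938
lev 0.04990325349948362 -66.53895851715893
yaw base 17.20194920888207 [array([ 0.5316, -0.1878]), array([ 0.4056, -0.2267]), array([ 0.4236, -0.2904])]
(array([223, 224]), array([254, 233]))
215 230 247 | 217 229 247 | 219 227 249 | 221 225 252 | 223 224 254 | 225 223 254 | 227 223 254 | 229 223 254 | 231 223 254 | 233 224 254 | 235 225 253 | 237 227 250 | 239 231 247 | Traceback (most recent call last):
  File "<stdin>", line 21, in <module>
    return umr_minimum(a, axis, None, out, keepdims, initial, where)
ValueError: zero-size array to reduction operation minimum which has no identity
```

```bash
python3 - <<'E'
import cv2,numpy as np
t=cv2.imread("pics/top0.png")[95:235,180:320]; s=cv2.imread("pics/side0.png")[50:220,190:340]
k=lambda im,f:cv2.convertScaleAbs(cv2.resize(im,None,fx=f,fy=f,interpolation=cv2.INTER_CUBIC),alpha=1.6,beta=15)
a=k(t,2.85);b=k(s,2.6)
H=max(a.shape[0],b.shape[0]);c=np.zeros((H,a.shape[1]+b.shape[1],3),np.uint8)
c[:a.shape[0],:a.shape[1]]=a;c[:b.shape[0],a.shape[1]:]=b;print(a.shape,b.shape)
cv2.imwrite("pics/obs.png",c)
E
```

```text
(399, 399, 3) (442, 390, 3)
```

View pics/obs.png

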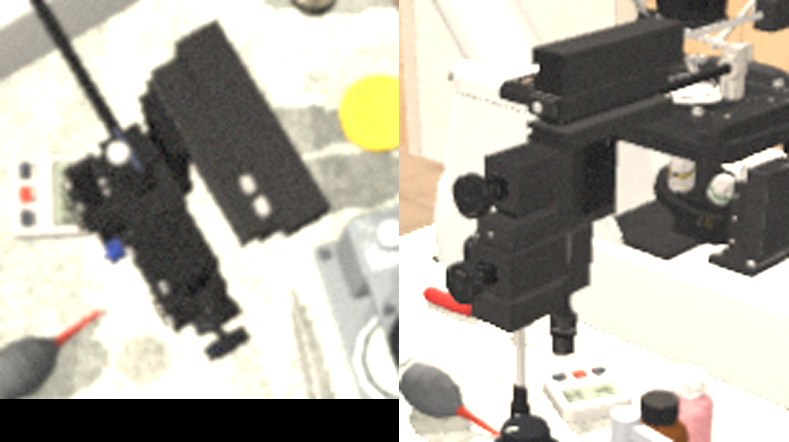

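```bash
python3 - <<'E'
from h import *
np.set_printoptions(precision=3,suppress=True)
t=lambda u,v:(180+u/2.85,95+v/2.85); s=lambda u,v:(190+(u-399)/2.6,50+v/2.6)
print(tri(t(328,208),s(540,62)));print(tri(t(250,243),s(503,88)));print(tri(t(226,343),s(465,280)));print(tri(t(226,343),s(475,195)))
for n in I: print(n,ray(n,(0,0))[0])
R=np.array([.449,-.247])
for p in ((328,208),(250,243),(226,343)):
  for z in(.2,.3,.4): 
    X=plane("top",t(*p),z);print(z,X,np.linalg.norm(X[:2]-R))
E
```

```text
(array([ 0.49 , -0.164,  0.36 ]), np.float64(12.362511590421398))
(array([ 0.477, -0.124,  0.334]), np.float64(11.60741644562184))
(array([ 0.444, -0.111,  0.198]), np.float64(1.7251812387604548))
(array([ 0.445, -0.113,  0.26 ]), np.float64(16.75726742505568))
side [ 0.289 -0.83   0.539]
top [ 0.356 -0.116  1.048]
0.2 [ 0.529 -0.177  0.2  ] 0.10598337488744507
0.3 [ 0.509 -0.17   0.3  ] 0.09717260967851134
0.4 [ 0.488 -0.163  0.4  ] 0.09268186216454001
0.2 [ 0.507 -0.127  0.2  ] 0.13316163896858593
0.3 [ 0.489 -0.126  0.3  ] 0.12768636071713474
0.4 [ 0.471 -0.124  0.4  ] 0.12454521412502932
0.2 [ 0.442 -0.111  0.2  ] 0.13622189935391757
0.3 [ 0.432 -0.112  0.3  ] 0.13647850789737134
0.4 [ 0.422 -0.112  0.4  ] 0.13749869618640415
```

The top view shows the manipulator box, whose near corner comes out at about (0.49,-0.165,0.36); its knob is at (0.444,-0.11,0.20). I'll start with the fingers along 35° so the sweep stays clear of both. The ring axis is at (0.449,-0.247) and the press yaw is about 16.7°.

>>> jog_arm(
  deltas=[
    [[0.6,2.2,3.3,0,0.16],[0.6,2.2,3.3,0,0.16],[0.6,2.2,3.3,0,0.16],[0.6,2.2,3.3,0,0.16],[0.6,2.2,3.3,0,0.16],[0.6,2.2,3.3,0,0.16],[0.6,2.2,3.3,0,0.16],[0.6,2.2,3.3,0,0.16]],
  ],
  force=25,
)

```text
time_s: 1.1
tcp_pos: [0.3634, -0.3833, 0.2453]
eef_rot: [180.0, 0.0, -90.3]
contact_force: [-0.3, -0.3, -0.2]
gripper_width: 0.0701
gripper_force: 0.0
```

>>> jog_arm(
  deltas=[
    [[0.6,2.2,3.4,0,0.16],[0.6,2.2,3.4,0,0.16],[0.6,2.2,3.4,0,0.16],[0.6,2.0,3.4,0,0.14],[0.6,0,0,0,0],[0.6,0,0,0,0]],
  ],
)

```text
time_s: 1.85
tcp_pos: [0.4489, -0.2485, 0.2453]
eef_rot: [180.0, 0.0, -55.1]
contact_force: [-0.3, -0.2, 1.0]
gripper_width: 0.0705
gripper_force: 0.0
```

>>> jog_arm(
  deltas=[
    [[0.6,0,0.15,-2.5,0],[0.6,0,0,-2.5,0],[0.6,0,0,-2.5,0],[0.6,0,0,-1.5,0],[0.6,0,0,-0.9,0],[0.6,0,0,0,0],[0.6,0,0,0,0]],
  ],
)

```text
time_s: 2.72
tcp_pos: [0.4496, -0.2473, 0.1473]
eef_rot: [-180.0, -0.1, -55.0]
contact_force: [0.0, 0.8, 0.1]
gripper_width: 0.0704
gripper_force: 0.0
```

```bash
python3 - <<'E'
from h import *
s=r.capture("side");t=r.capture("top")
a=cv2.resize(s[150:310,170:310],None,fx=3,fy=3);b=cv2.resize(t[130:260,250:370],None,fx=3,fy=3)
c=np.zeros((480,780,3),np.uint8);c[:,:420]=a;c[:390,420:]=b;cv2.imwrite("pics/g1.png",c)
print(r.get_state()["moment"],r.get_state()["contact_force"])
E
```

```text
[ 0.03380144  0.18606524 -0.04640648] [-0.48640337 -0.58175601  0.46759933]
```

View pics/g1.png

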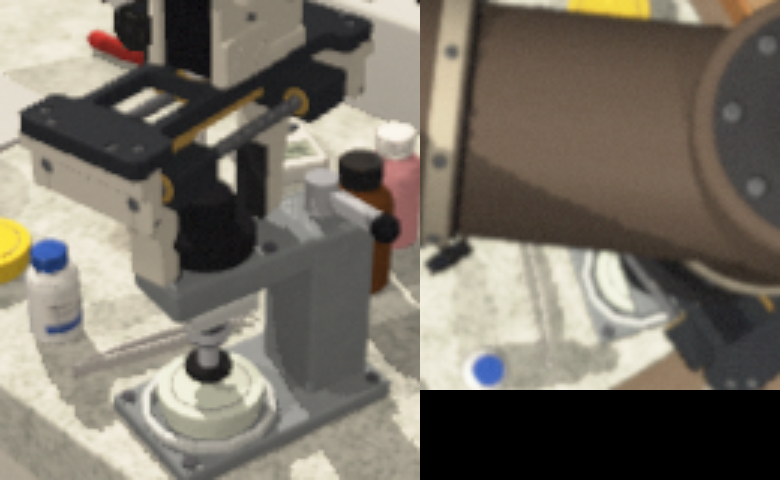

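The fingers straddle the ring and are clear of the fine knob. I'll lower 1 mm and grip.

>>> jog_arm(
  deltas=[
    [[0.6,0,0,-0.1,0],[0.05,0,0,0,0],[0.05,0,0,0,0],[0.05,0,0,0,0],[0.05,0,0,0,0],[0.05,0,0,0,0]],
  ],
  force=25,
)

```text
time_s: 3.58
tcp_pos: [0.448, -0.2477, 0.1456]
eef_rot: [179.9, 0.0, -55.0]
contact_force: [-3.4, -3.8, 2.2]
gripper_width: 0.0511
gripper_force: 25.0
```

```bash
cat > st.py <<'E'
from plant import r
import numpy as np
np.set_printoptions(precision=3,suppress=True)
s=r.get_state();print(s["time_s"],s["tcp_pos"],s["eef_rot"],"F",s["contact_force"],"M",s["moment"],s["gripper_width"],s["gripper_force"],s["joints"])
E
python3 st.py
```

```text
3.575 [ 0.448 -0.248  0.146] [179.882   0.029 -55.04 ] F [-3.405 -3.843  2.248] M [-1.459  1.369  0.082] 0.05112855701165245 25.00002030370524 [ -6.886  10.537 -27.529   0.073 -52.041  41.801]
```

>>> jog_arm(
  deltas=[
    [[0.05,-0.08,-0.06,0,-0.05],[0.05,0,0,0,-0.05],[0.05,0,0,0,-0.05],[0.05,0,0,0,-0.05]],
  ],
)

```text
time_s: 4.08
tcp_pos: [0.4479, -0.2477, 0.1456]
eef_rot: [180.0, 0.0, -66.6]
contact_force: [-0.3, -0.0, 1.0]
gripper_width: 0.0512
gripper_force: 25.0
```

```bash
cat > rd.py <<'E'
from plant import r
import numpy as np,sys
np.set_printoptions(precision=3,suppress=True)
k=0
def p(s): print(round(s["time_s"],3),"yaw%.2f"%s["eef_rot"][2],"F",s["contact_force"],"Mz %.4f"%s["moment"][2],"j6t %.4f"%s["joint_torque"][5],s["tcp_pos"][:2]*1e3)
p(r.get_state())
for _ in range(int(sys.argv[1]) if len(sys.argv)>1 else 0): r.capture("side");p(r.get_state())
E
python3 rd.py 4
```

```text
4.075 yaw-66.59 F [-0.253 -0.043  0.995] Mz 0.1122 j6t 0.5272 [ 447.925 -247.717]
4.125 yaw-66.73 F [-1.481 -1.381  0.892] Mz -0.0103 j6t 0.3776 [ 447.984 -247.735]
4.175 yaw-66.54 F [-2.413 -0.748  1.37 ] Mz -0.1600 j6t -0.4156 [ 447.955 -247.683]
4.225 yaw-66.47 F [-1.912 -1.054  1.513] Mz -0.1151 j6t -0.0952 [ 447.955 -247.725]
4.275 yaw-66.46 F [-1.544 -0.798  0.72 ] Mz -0.1251 j6t 0.0698 [ 447.966 -247.72 ]
```

>>> jog_arm(
  deltas=[
    [[0.05,0,0,0,-0.05],[0.05,0,0,0,-0.05],[0.05,0,0,0,-0.05],[0.05,0,0,0,-0.05]],
  ],
)

```text
time_s: 4.78
tcp_pos: [0.448, -0.2477, 0.1456]
eef_rot: [180.0, -0.0, -78.0]
contact_force: [-2.0, -1.0, 2.4]
gripper_width: 0.0509
gripper_force: 25.0
```

```bash
python3 rd.py
```

```text
4.775 yaw-77.99 F [-2.041 -0.971  2.367] Mz 0.1367 j6t 0.5270 [ 447.971 -247.72 ]
```

>>> jog_arm(
  deltas=[
    [[0.05,0,0,0,-0.05],[0.05,0,0,0,-0.05]],
  ],
)

```text
time_s: 5.03
tcp_pos: [0.4479, -0.2477, 0.1456]
eef_rot: [180.0, -0.0, -83.7]
contact_force: [-0.6, -1.6, 1.6]
gripper_width: 0.0512
gripper_force: 25.0
```

```bash
python3 rd.py
```

```text
5.025 yaw-83.72 F [-0.605 -1.552  1.551] Mz 0.1127 j6t 0.5268 [ 447.948 -247.736]
```

Joint‑6 torque in steady motion (0.527) repeats very closely, so it is a good contact signal: 12 N should add about 0.072. The ring has turned about 0.50 rad so far.

>>> jog_arm(
  deltas=[
    [[0.05,0,0,0,-0.05],[0.05,0,0,0,-0.05],[0.05,0,0,0,-0.05],[0.05,0,0,0,-0.05],[0.05,0,0,0,-0.05],[0.05,0,0,0,-0.05],[0.05,0,0,0,-0.05],[0.05,0,0,0,-0.05]],
  ],
)

```text
time_s: 6.02
tcp_pos: [0.448, -0.2477, 0.1456]
eef_rot: [180.0, -0.0, -106.6]
contact_force: [-1.2, -0.9, 1.3]
gripper_width: 0.0512
gripper_force: 25.0
```

```bash
python3 rd.py
```

```text
6.025 yaw-106.63 F [-1.244 -0.914  1.295] Mz 0.1342 j6t 0.5268 [ 448.01  -247.715]
```

>>> jog_arm(
  deltas=[
    [[0.05,0,0,0,-0.05],[0.05,0,0,0,-0.05]],
  ],
)

```text
time_s: 6.28
tcp_pos: [0.448, -0.2477, 0.1456]
eef_rot: [180.0, -0.0, -112.4]
contact_force: [-1.3, -0.3, 1.7]
gripper_width: 0.0509
gripper_force: 25.0
```

```bash
python3 rd.py
```

```text
6.275 yaw-112.36 F [-1.272 -0.275  1.726] Mz 0.1112 j6t 0.5268 [ 447.968 -247.711]
```

>>> jog_arm(
  deltas=[
    [[0.05,0,0,0,-0.05],[0.05,0,0,0,-0.05]],
  ],
)

```text
time_s: 6.52
tcp_pos: [0.448, -0.2477, 0.1456]
eef_rot: [180.0, -0.0, -118.1]
contact_force: [-2.3, 0.3, 1.4]
gripper_width: 0.0507
gripper_force: 25.0
```

```bash
python3 rd.py
```

```text
6.525 yaw-118.09 F [-2.309  0.341  1.416] Mz 0.0588 j6t 0.5268 [ 447.991 -247.705]
```

>>> jog_arm(
  deltas=[
    [[0.05,0,0,0,-0.05],[0.05,0,0,0,-0.05]],
  ],
)

```text
time_s: 6.78
tcp_pos: [0.448, -0.2477, 0.1456]
eef_rot: [180.0, -0.0, -123.8]
contact_force: [-1.3, -1.2, 1.6]
gripper_width: 0.0513
gripper_force: 25.0
```

```bash
python3 rd.py
```

```text
6.775 yaw-123.82 F [-1.325 -1.183  1.601] Mz 0.1194 j6t 0.5268 [ 448.016 -247.691]
```

>>> jog_arm(
  deltas=[
    [[0.05,0,0,0,-0.05],[0.05,0,0,0,-0.05]],
  ],
)

```text
time_s: 7.02
tcp_pos: [0.448, -0.2477, 0.1456]
eef_rot: [180.0, -0.0, -129.6]
contact_force: [-1.5, -1.1, 1.6]
gripper_width: 0.051
gripper_force: 25.0
```

```bash
python3 rd.py
```

```text
7.025 yaw-129.55 F [-1.474 -1.093  1.59 ] Mz 0.1338 j6t 0.5268 [ 448.    -247.711]
```

>>> jog_arm(
  deltas=[
    [[0.05,0,0,0,-0.05],[0.05,0,0,0,-0.05]],
  ],
)

```text
time_s: 7.28
tcp_pos: [0.448, -0.2477, 0.1456]
eef_rot: [180.0, -0.0, -135.3]
contact_force: [-0.4, -1.0, 2.3]
gripper_width: 0.0511
gripper_force: 25.0
```

```bash
python3 rd.py
```

```text
7.275 yaw-135.28 F [-0.356 -1.031  2.322] Mz 0.1620 j6t 0.5268 [ 447.987 -247.706]
```

>>> jog_arm(
  deltas=[
    [[0.05,0,0,0,-0.05],[0.05,0,0,0,-0.05]],
  ],
)

```text
time_s: 7.52
tcp_pos: [0.448, -0.2477, 0.1456]
eef_rot: [180.0, -0.0, -141.0]
contact_force: [-1.6, -1.6, 0.7]
gripper_width: 0.0509
gripper_force: 25.0
```

```bash
python3 rd.py
```

```text
7.525 yaw-141.01 F [-1.561 -1.645  0.709] Mz 0.1242 j6t 0.5268 [ 447.998 -247.694]
```

>>> jog_arm(
  deltas=[
    [[0.05,0,0,0,-0.05],[0.05,0,0,0,-0.05]],
  ],
)

```text
time_s: 7.78
tcp_pos: [0.448, -0.2477, 0.1456]
eef_rot: [180.0, -0.0, -146.7]
contact_force: [-1.0, -1.5, 1.3]
gripper_width: 0.0512
gripper_force: 25.0
```

```bash
python3 rd.py
```

```text
7.775 yaw-146.74 F [-0.999 -1.46   1.296] Mz 0.1445 j6t 0.5268 [ 448.01  -247.708]
```

```bash
python3 - <<'E'
from h import *
s=r.capture("side");o=cv2.imread("pics/side0.png")
f=lambda m:cv2.resize(m[215:305,200:270],None,fx=5.5,fy=5.5,interpolation=cv2.INTER_CUBIC)
cv2.imwrite("pics/cmp.png",np.hstack([f(o),f(s)]))
E
python3 rd.py
```

```text
7.825 yaw-146.88 F [-1.977 -1.104  1.85 ] Mz 0.0499 j6t 0.3541 [ 448.033 -247.693]
```

View pics/cmp.png

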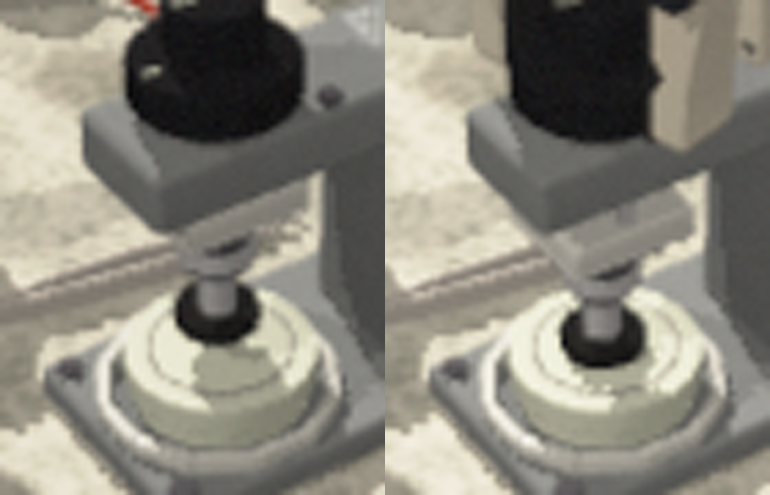

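The carriage has come down (pad moved from row ~341 to ~367 in the crop), so the ring turns without slipping, and the pad is now close to the lid. I'll continue in small steps.

>>> jog_arm(
  deltas=[
    [[0.05,0,0,0,-0.05],[0.05,0,0,0,-0.05]],
  ],
)

```text
time_s: 8.07
tcp_pos: [0.448, -0.2477, 0.1456]
eef_rot: [180.0, -0.0, -152.4]
contact_force: [-2.1, 0.0, 0.8]
gripper_width: 0.0509
gripper_force: 25.0
```

```bash
python3 rd.py
```

```text
8.075 yaw-152.43 F [-2.055  0.048  0.824] Mz 0.1646 j6t 0.5352 [ 448.038 -247.688]
```

>>> jog_arm(
  deltas=[
    [[0.05,0,0,0,-0.05],[0.05,0,0,0,-0.05]],
  ],
)

```text
time_s: 8.32
tcp_pos: [0.448, -0.2477, 0.1456]
eef_rot: [180.0, -0.0, -158.2]
contact_force: [-2.1, -0.2, 1.6]
gripper_width: 0.0511
gripper_force: 25.0
```

```bash
python3 rd.py
```

```text
8.325 yaw-158.17 F [-2.075 -0.242  1.556] Mz 0.1070 j6t 0.5226 [ 448.022 -247.709]
```

>>> jog_arm(
  deltas=[
    [[0.05,0,0,0,-0.05],[0.05,0,0,0,-0.05]],
  ],
)

```text
time_s: 8.57
tcp_pos: [0.448, -0.2477, 0.1456]
eef_rot: [180.0, -0.0, -163.9]
contact_force: [-1.8, -1.5, 1.5]
gripper_width: 0.0511
gripper_force: 25.0
```

```bash
python3 rd.py
```

```text
8.575 yaw-163.89 F [-1.815 -1.464  1.496] Mz 0.1465 j6t 0.5053 [ 448.028 -247.718]
```

>>> jog_arm(
  deltas=[
    [[0.05,0,0,0,-0.05]],
  ],
)

```text
time_s: 8.7
tcp_pos: [0.448, -0.2477, 0.1456]
eef_rot: [-180.0, -0.0, -166.8]
contact_force: [-1.4, -2.1, 0.3]
gripper_width: 0.0512
gripper_force: 25.0
```

```bash
python3 rd.py
```

```text
8.7 yaw-166.76 F [-1.381 -2.135  0.272] Mz 0.2022 j6t 0.4969 [ 448.033 -247.709]
```

>>> jog_arm(
  deltas=[
    [[0.05,0,0,0,-0.05]],
  ],
)

```text
time_s: 8.82
tcp_pos: [0.448, -0.2477, 0.1455]
eef_rot: [-180.0, -0.0, -169.6]
contact_force: [-1.8, -0.9, 1.4]
gripper_width: 0.051
gripper_force: 25.0
```

```bash
python3 rd.py
```

```text
8.825 yaw-169.62 F [-1.819 -0.947  1.385] Mz 0.1746 j6t 0.4881 [ 448.045 -247.693]
```

>>> jog_arm(
  deltas=[
    [[0.05,0,0,0,-0.05],[0.05,0,0,0,-0.05],[0.05,0,0,0,-0.05]],
  ],
)

```text
time_s: 9.2
tcp_pos: [0.448, -0.2477, 0.1455]
eef_rot: [-180.0, -0.0, -178.2]
contact_force: [-1.4, -0.2, 0.8]
gripper_width: 0.0509
gripper_force: 25.0
```

```bash
python3 rd.py
```

```text
9.2 yaw-178.21 F [-1.431 -0.171  0.794] Mz 0.1838 j6t 0.4620 [ 447.998 -247.734]
```

>>> jog_arm(
  deltas=[
    [[0.05,0,0,0,-0.034],[0.05,0,0,0,0],[0.05,0,0,0,0],[0.05,0,0,0,0]],
  ],
)

```text
time_s: 9.7
tcp_pos: [0.448, -0.2477, 0.1455]
eef_rot: [-180.0, -0.0, 179.8]
contact_force: [-2.4, -1.8, 2.0]
gripper_width: 0.0506
gripper_force: 25.0
```

```bash
python3 rd.py; python3 st.py
```

```text
9.7 yaw179.84 F [-2.388 -1.772  1.955] Mz -0.0234 j6t 0.0112 [ 448.032 -247.704]
9.7 [ 0.448 -0.248  0.146] [-179.999   -0.019  179.841] F [-2.388 -1.772  1.955] M [-0.58   0.985 -0.023] 0.05064202809364059 25.000288839801215 [ -6.932  10.506 -27.545   0.004 -51.968 -83.229]
```

Predicted pad force is about 11.8 N (contact at 1.78 rad, 0.40 rad past it). I'll let go, raise, take the shut fingers to the lever's open side, and look.

>>> jog_arm(
  deltas=[
    [[0.6,0,0,0,0],[0.6,0,0,0,0],[0.6,0,0,0,0],[0.6,0,0,1.5,0],[0.6,0,0,2.5,0],[0.6,0,0,2.5,0],[-1,1.7,-0.9,0,0.1],[-1,1.8,-1.0,0,0.1]],
  ],
)

```text
time_s: 10.7
tcp_pos: [0.4841, -0.2669, 0.2126]
eef_rot: [-179.9, 0.1, -168.5]
contact_force: [0.0, -0.1, -0.2]
gripper_width: 0.0553
gripper_force: 0.0
```

>>> jog_arm(
  deltas=[
    [[-1,1.8,-1.0,0,0.1],[-1,1.8,-1.0,0,0.11],[-1,0,0,0,0],[-1,0,0,0,0],[-1,0,0,0,0]],
  ],
)

```text
time_s: 11.32
tcp_pos: [0.5188, -0.2864, 0.2111]
eef_rot: [-180.0, 0.0, -156.7]
contact_force: [-0.1, 0.4, -0.4]
gripper_width: 0.0059
gripper_force: 0.0
```

```bash
python3 - <<'E'
from h import *
s=r.capture("side");t=r.capture("top")
a=cv2.resize(s[130:310,190:330],None,fx=3.1,fy=3.1);b=cv2.resize(t[130:260,270:390],None,fx=2.9,fy=2.9)
c=np.zeros((558,434+348,3),np.uint8);c[:a.shape[0],:434]=a;c[:b.shape[0],434:]=b;cv2.imwrite("pics/g2.png",c)
E
python3 st.py
```

```text
11.425 [ 0.519 -0.286  0.211] [-179.987    0.024 -156.711] F [ 0.052 -0.281 -0.328] M [ 0.031  0.043 -0.036] 0.0015643433322433682 0.0 [-10.018  14.271 -12.913  -0.002 -62.788 -56.691]
```

View pics/g2.png

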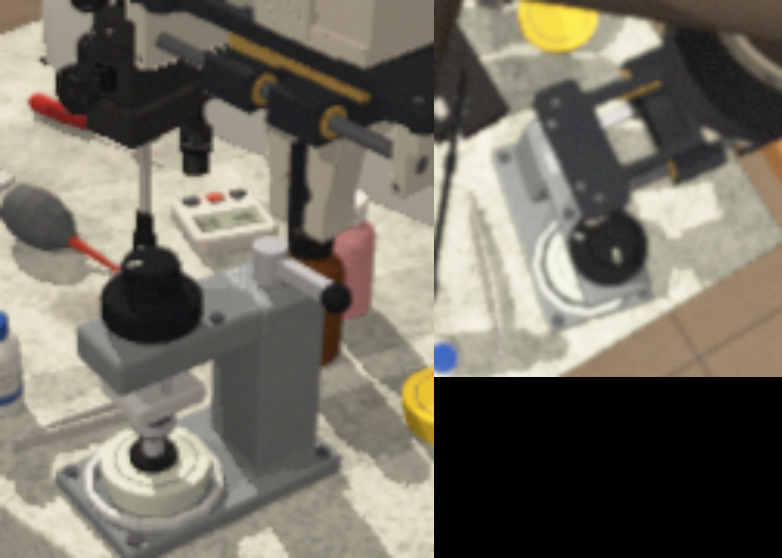

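The pad is on the lid and the lever is untouched at (336,298) in the crop. Now I'll descend on the front side of the lever ball.

>>> jog_arm(
  deltas=[
    [[-1,0,0,-2.0,0],[-1,0,0,-2.0,0],[-1,0,0,-1.5,0],[-1,0,0,-1.2,0],[-1,0,0,0,0],[-1,0,0,0,0]],
  ],
)

```text
time_s: 12.18
tcp_pos: [0.5196, -0.2868, 0.1441]
eef_rot: [-180.0, 0.0, -156.7]
contact_force: [0.7, -0.1, -0.2]
gripper_width: 0.0006
gripper_force: 0.0
```

```bash
python3 st.py; python3 - <<'E'
import numpy as np
P=np.array([.5225,-.2256]);prev=None
for a in np.radians([-67,-67,-60,-53,-46,-39,-32,-25,-18,-11,-5,-2]):
    b=27 if prev is None else 18.5
    c=P+.055*np.array([np.cos(a),np.sin(a)])-b/1e3*np.array([-np.sin(a),np.cos(a)])
    print(round(np.degrees(a)),c.round(4), "" if prev is None else ((c-prev)*100).round(2)); prev=c
E
```

```text
12.175 [ 0.52  -0.287  0.144] [-179.964    0.028 -156.683] F [ 0.678 -0.106 -0.221] M [-0.003 -0.024 -0.03 ] 0.0005607969305888605 0.0 [-10.033  17.76  -17.651   0.019 -54.546 -56.661]
-67 [ 0.5191 -0.2868] 
-67 [ 0.527  -0.2835] [0.78 0.33]
-60 [ 0.534  -0.2825] [0.7 0.1]
-53 [ 0.5408 -0.2807] [0.68 0.18]
-46 [ 0.5474 -0.278 ] [0.66 0.26]
-39 [ 0.5536 -0.2746] [0.62 0.34]
-32 [ 0.5593 -0.2704] [0.57 0.42]
-25 [ 0.5645 -0.2656] [0.52 0.48]
-18 [ 0.5691 -0.2602] [0.46 0.54]
-11 [ 0.573  -0.2543] [0.39 0.59]
-5 [ 0.5757 -0.2488] [0.27 0.54]
-2 [ 0.5768 -0.246 ] [0.11 0.28]
```

>>> jog_arm(
  deltas=[
    [[-1,0.4,0.16,0,0],[-1,0.38,0.17,0,0],[-1,0.7,0.1,0,0.12],[-1,0.68,0.18,0,0.12]],
  ],
)

```text
time_s: 12.68
tcp_pos: [0.541, -0.2807, 0.1439]
eef_rot: [-180.0, -0.0, -142.7]
contact_force: [-1.6, -0.9, 0.6]
gripper_width: 0.0004
gripper_force: 0.8
```

>>> jog_arm(
  deltas=[
    [[-1,0.66,0.26,0,0.12],[-1,0.62,0.34,0,0.12],[-1,0.57,0.42,0,0.12],[-1,0.52,0.48,0,0.12]],
  ],
)

```text
time_s: 13.18
tcp_pos: [0.5649, -0.2656, 0.1439]
eef_rot: [-180.0, -0.0, -115.2]
contact_force: [-0.8, -1.9, 1.3]
gripper_width: 0.0004
gripper_force: 0.9
```

>>> jog_arm(
  deltas=[
    [[-1,0.46,0.54,0,0.12],[-1,0.39,0.59,0,0.12]],
  ],
)

```text
time_s: 13.42
tcp_pos: [0.5735, -0.2544, 0.1439]
eef_rot: [-180.0, -0.0, -101.5]
contact_force: [-0.7, -2.5, 0.9]
gripper_width: 0.0005
gripper_force: 0.8
```

>>> jog_arm(
  deltas=[
    [[-1,0.14,0.28,0,0.06],[-1,0.13,0.26,0,0.06],[-1,0.06,0.15,0,0.03]],
  ],
)

```text
time_s: 13.8
tcp_pos: [0.5769, -0.2474, 0.1439]
eef_rot: [-180.0, -0.0, -93.0]
contact_force: [1.8, -1.7, 0.3]
gripper_width: 0.0005
gripper_force: 0.9
```

>>> jog_arm(
  deltas=[
    [[-1,0.03,0.12,0,0.0]],
  ],
)

```text
time_s: 13.92
tcp_pos: [0.5771, -0.2463, 0.1439]
eef_rot: [-179.9, -0.0, -93.1]
contact_force: [0.9, -2.1, 1.1]
gripper_width: 0.0005
gripper_force: 0.9
```

>>> jog_arm(
  deltas=[
    [[-1,0.0,0.12,0,0.0]],
  ],
)

```text
time_s: 14.05
tcp_pos: [0.5771, -0.2451, 0.1438]
eef_rot: [-179.9, -0.0, -93.1]
contact_force: [2.9, -3.0, 0.2]
gripper_width: 0.0005
gripper_force: 1.8
```

>>> jog_arm(
  deltas=[
    [[-1,0.0,0.1,0,0.0]],
  ],
)

```text
time_s: 14.18
tcp_pos: [0.5771, -0.2446, 0.144]
eef_rot: [-179.9, -0.1, -93.1]
contact_force: [2.4, -7.6, -0.5]
gripper_width: 0.0005
gripper_force: 3.9
```

Force is rising at about the expected stop. One more nudge to confirm.

>>> jog_arm(
  deltas=[
    [[-1,0,0.06,0,0],[-1,0,0,0,0]],
  ],
)

```text
time_s: 14.42
tcp_pos: [0.5771, -0.2446, 0.144]
eef_rot: [-179.9, -0.1, -93.1]
contact_force: [2.2, -7.0, 0.2]
gripper_width: 0.0006
gripper_force: 4.0
```

>>> jog_arm(
  deltas=[
    [[-1,0,0.06,0,0],[-1,0,0,0,0]],
  ],
)

```text
time_s: 14.68
tcp_pos: [0.5771, -0.2444, 0.144]
eef_rot: [-179.9, -0.1, -93.1]
contact_force: [3.1, -9.3, -1.3]
gripper_width: 0.0003
gripper_force: 5.0
```

The lever is at its stop. I'll back off along -y, rise, and move clear for a look.

>>> jog_arm(
  deltas=[
    [[-1,0,-0.5,0,0],[-1,0,-1.5,0,0],[-1,0,-1.5,0,0],[-1,0,0,2.5,0],[-1,0,0,3.5,0],[-1,0,0,3,0],[-1,-1,-4,0,0],[-1,-1,-4,0,0]],
  ],
)

```text
time_s: 15.68
tcp_pos: [0.5565, -0.359, 0.2342]
eef_rot: [-179.9, 0.0, -93.0]
contact_force: [0.8, 1.3, -0.6]
gripper_width: 0.0007
gripper_force: 0.0
```

>>> jog_arm(
  deltas=[
    [[-1,-2,-5,0,0],[-1,-2,-5,0,0],[-1,-2,-5,0,0],[-1,0,0,0,0],[-1,0,0,0,0],[-1,0,0,0,0],[-1,0,0,0,0]],
  ],
)

```text
time_s: 16.55
tcp_pos: [0.4973, -0.5069, 0.2338]
eef_rot: [-180.0, -0.0, -93.0]
contact_force: [1.2, -0.2, -0.8]
gripper_width: 0.0007
gripper_force: 0.0
```

```bash
python3 - <<'E'
from h import *
np.set_printoptions(precision=4,suppress=True)
s=r.capture("side");t=r.capture("top")
a=cv2.resize(s[150:310,190:330],None,fx=3,fy=3);b=cv2.resize(t[130:260,270:390],None,fx=3,fy=3)
c=np.zeros((480,780,3),np.uint8);c[:a.shape[0],:420]=a;c[:b.shape[0],420:]=b;cv2.imwrite("pics/g3.png",c)
P=np.array([.5225,-.2256]);B=P+.05*np.array([np.cos(np.radians(-1.9)),np.sin(np.radians(-1.9))])
print("expected locked ball px",proj("top",[*(B+[.0014,.0009]),.134]),proj("side",[*(B+[.0014,.0009]),.134]))
E
```

```text
expected locked ball px [317.0229 152.1615] [304.5541 208.893 ]
```

View pics/g3.png

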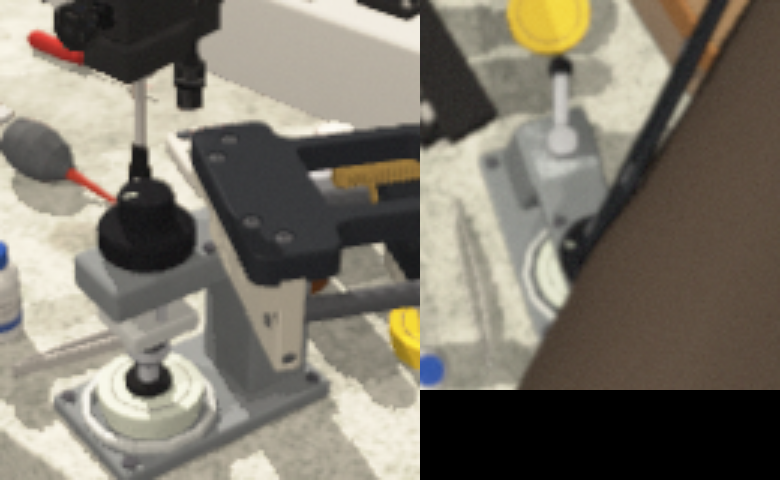

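The top view has the lever ball at pixel (316.7,151.7), against (317.0,152.2) expected for locked. The pad is on the dish, the forceps and bottle have not moved, and the robot is clear.

```bash
python3 -c "
from plant import r
print(r.close_job())"
```

```text
the job is handed in; nothing more can be done
None
```

I closed the press to about 11.8 N (estimated from the ring torque), left the fine knob untouched, pushed the lock lever to its stop, let go, and handed the job in at about 16.7 s; no verdict came back.

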